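# Post the handed-in wallet through the lost-property box

### The arm

A 6-joint arm with a two-finger parallel gripper is mounted at the origin on the work surface; the furniture and walls round the work are solid. World frame = base frame: x ahead of the robot, y to its left, z up, the work surface at z = 0. Lengths are in m, angles in degrees, forces in N, time in s.
With the tool pointing down it reaches from about 0.4 to 0.825 m from the base axis. Payload 7 kg.
Tool frame: the origin (TCP) lies between the finger pads; the fingertips stand 22 mm ahead of it and the grasp point (between the pads) lies 3 mm ahead of it; z points along the fingers, y is the line along which they close (so a half turn about z gives the same grasp; the last joint's range is limited). The gripper opens to 88 mm and grips with 3 to 60 N. Pads are 19 mm wide; open, the fingers measure 130 mm over their backs; the gripper's body (78 mm by 193 mm) begins 47 mm behind the grasp point.
Start: joints at [-59.181, 20.546, 0.682, 0, -70.136, -16.507], TCP at [0.167, -0.654, 0.249] pointing down, gripper open.
Joint ranges: [-176.03, 176.03], [-82.01, 121.73], [-58.28, 71.71], [-173.87, 95.51], [-174.79, -0.11], [-173.66, 173.66]. Speed limits (degrees/s): [136.94, 136.94, 172.46, 180, 180, 180].

### API

Orientations are given as [roll, pitch, yaw] about the fixed x, y, z axes, in that order (R = Rz(yaw) Ry(pitch) Rx(roll)).
In Python, from plant import ctrl gives the robot as it stands.
- The arm moves only by the tool apply_moves, never from a script. Its argument "targets" is a list of rows, each an object with "travel": the shift along the tool's x, y, z in mm, a list of three; "roll": the turn about the tool's z in degrees; "jaw": the finger opening in mm, from 0 to 87.6. In form: [{"travel": [tx, ty, tz], "roll": roll, "jaw": jaw}, ...]. A call has 1 to 10 rows; each row shifts and turns the commanded pose from where the row before left it, along the tool's axes as they then stand; what a row does not reach is not made up. A row lasts 1/10 s, in which the tool goes at most 50 mm and 8.59 degrees, less where a joint would pass 70% of its speed; a pose out of reach is approached as far as the arm can. A call with a gripper value outside its range is refused whole. The fingers move at their own pace and stop on an object; the grip force is fixed at half the most. Time passes only in rows, so rows that do not move let the fingers close. It gives the time, the measured TCP pose, the force, the opening and the grip force at its end, in the units of the state.
- ctrl.get_obs(): the state, without advancing time (a new reading comes with each control period).
- ctrl.snapshot(name): name is "side" or "top" or "wrist"; returns the picture (384x512x3 uint8, red, green, blue); there is no depth.
- ctrl.calibration(name): a dict with "K" (3x3 intrinsics, pixels), "extrinsics" (4x4, takes a point from camera to world coordinates); the wrist camera has in their place "hand_eye" (4x4, takes a point from camera to tool coordinates, whose origin is the TCP and whose axes are the flange's). Camera axes: x right, y down, z forward; pixel columns grow to the right and rows downward; lengths in m; the calibration is good to about 2 mm. A picture is of the moment at which its call begins: read the wrist's pose just before it. calibration takes no time and is no camera call.
- ctrl.close_job(): hands the job in; it is judged then, once.
The state is a dict: "clock": time; "joint_pos": joint angles; "qvel": joint speeds; "tau": joint torques, N m; "tool_pos": TCP position; "orientation": TCP orientation; "force": force on the tool from outside, world axes, zero at the start; "moment": the same for the moment, N m; "opening": finger opening in m; "gripper_force": force on a finger pad.
Only numpy, scipy, OpenCV 4.12 (cv2) and the standard library are available. Lean on these libraries where they do the work, as an engineer would, in place of code of your own. Each camera call takes 0.05 s, during which the arm holds its last target. There are 200 camera calls.

### The job

A wallet was handed in: take it out of its stand, enter it upright into the slot in the top of the lost-property box, and push it right through, past the box's springs, so that it drops to the floor of the box. Find the slot gently, by touch if need be: do not press hard with the wallet or the hand on the box (a firm hand press, well under 35 N, is plenty), and leave the other things on the desk where they are.

Things in the scene. Friction and masses are not known exactly. Their poses are not given: they have to be found in the camera images.
- wallet_mid (a point): Centre of a flat, stiff bound wallet, 98 x 186 x 13 mm, 0.1 to 0.18 kg. It starts loose, upright on a long edge in the stand: its own x axis (98 mm) vertical, y (186 mm) along the stand's y axis and up to 12 mm off the stand's middle, z through its 13 mm thickness, level. Pinch it across the 13 mm by its upper edge.
- drop_box: Grey steel lost-property box, fixed, 110 mm (its x) x 240 mm (its y) x 156 mm tall, with a dark slotted plate on top. Origin: centre of its underside; z up.
- top_middle (a point): Middle of the box's top, on the dark plate's flat upper face (the rim), 156 mm above the box's origin. The plate has a through slot, 196 mm along the box's y (centred) and 16 mm along x, long edges rounded (4 mm). The plate is adjustable: the slot's middle lies anywhere from 10 mm to the -x side to 10 mm to the +x side of this point. This shift is not reported: feel or look for it.
- leaf_level (a point): Point 21 mm below top_middle, at the lower end of two sprung leaves under the slot's +x edge. They meet the entering wallet about 10 mm below the rim and press it to the slot's -x side; pushing past takes about 3 to 12 N, then their friction holds the wallet wherever it is let go. Once its upper edge is 22 mm or more below the rim it falls by itself.
- box_floor (a point): Middle of the box's inner floor, 15.5 mm above its origin; it slopes down to -x by 0.21 rad, so that the wallet leans to that wall. The slot has a thumb cut-out in its middle, 64 mm along the box's y and 38 mm along x, moving with the slot: closed fingertips fit in and can push the wallet 36 mm below the rim; fingers astride the wallet do not fit: let go above the rim.
- stand: Dark stand, fixed: base 70 x 150 x 6 mm, two upright walls 140 mm long along its y axis, 17 mm apart, up to z = 49 mm, open above and at both ends. Origin: centre of its underside, z up. The wallet stands on the base (z = 6 mm) between the walls, its upper edge at z = 104 mm.
- stapler: Bystander: a small dark stapler, 32 x 120 x 44 mm, between box and stand; origin at the centre of its underside.
- glue_stick: Bystander: an upright glue stick, 28 mm across, 86 mm tall; origin at the centre of its underside.
- tape_measure: Bystander: a pocket tape measure, 62 x 75 x 38 mm; origin at the centre of its underside.
- wallet: The same wallet; this point is the middle of one of its two large faces (6.5 mm from point wallet_mid along its z axis).

How it is judged:
By the outcome, as a careful person would: the job done as asked, in the order asked, and still so for the second after the job is handed in, with the robot touching nothing.
It also fails if it takes over 72 s, if anything falls off the work surface, if the arm or the gripper's body presses on something with over 40 N, if the wrist force passes 120 N, or if a joint passes its speed limit or range.

## Working session

There is one attempt and no reset: what is moved stays moved. The work goes in short steps, Python scripts to look and compute and a tool call to move; the robot and the scene stay as the last step left them, time stands still between calls to the robot, and variables do not carry over. Pictures are saved under pics/ and viewed, at most 10 in all, crops included, and the job is handed in when it is done.

Besides the shell and the picture viewer there is one more tool, called as name(argument=value, ...), one argument or row to a line, values as JSON. apply_moves: Moves the arm, as the interface text tells. Its arguments: {"type":"object","properties":{"targets":{"type":"array","items":{"type":"object","properties":{"travel":{"type":"array","items":{"type":"number"}},"roll":{"type":"number"},"jaw":{"type":"number"}}}}},"required":["targets"]}

```bash
mkdir -p pics; ls; python3 - <<'E'
from plant import ctrl
import cv2,numpy as np
o=ctrl.get_obs();print({k:np.round(v,3) for k,v in o.items()})
for n in("side","top","wrist"):
    im=ctrl.snapshot(n);cv2.imwrite(f"pics/{n}0.png",im[:,:,::-1])
    c=ctrl.calibration(n);print(n,{k:np.round(v,4).tolist() for k,v in c.items()})
a=cv2.imread("pics/top0.png");cv2.imwrite("pics/top0b.png",cv2.resize(a,(800,600),interpolation=cv2.INTER_CUBIC))
E
```

```text
pics
{'clock': np.float64(0.0), 'joint_pos': array([-5.9180e+01,  2.0591e+01,  6.3400e-01, -1.9000e-02, -7.0135e+01,
       -1.6507e+01]), 'qvel': array([ 0.109, -0.007, -0.05 ,  0.033, -0.014,  0.023]), 'tau': array([ 2.0000e-03, -5.8272e+01,  2.9305e+01,  6.9980e+00,  7.0000e-03,
       -0.0000e+00]), 'tool_pos': array([ 0.167, -0.654,  0.248]), 'orientation': array([ 1.79906e+02, -9.00000e-03, -1.65694e+02]), 'force': array([-0.014,  0.308,  0.034]), 'moment': array([ 0.014,  0.013, -0.021]), 'gripper_force': np.float64(0.0), 'opening': np.float64(0.088)}
side {'K': [[465.4032, 0.0, 253.7282], [0.0, 465.4032, 188.5247], [0.0, 0.0, 1.0]], 'extrinsics': [[0.4965, 0.5656, -0.6585, 1.1451], [0.8679, -0.3381, 0.364, -0.4182], [-0.0167, -0.7522, -0.6587, 0.7897], [0.0, 0.0, 0.0, 1.0]]}
top {'K': [[373.0176, 0.0, 258.3735], [0.0, 373.0176, 188.2894], [0.0, 0.0, 1.0]], 'extrinsics': [[0.0132, -0.9899, 0.1411, 0.3327], [-0.9996, -0.0098, 0.0252, -0.0385], [-0.0236, -0.1413, -0.9897, 1.0671], [0.0, 0.0, 0.0, 1.0]]}
wrist {'K': [[321.4274, 0.0, 256.2852], [0.0, 321.4274, 192.5916], [0.0, 0.0, 1.0]], 'hand_eye': [[0.0008, -0.9659, -0.259, 0.0704], [1.0, 0.0007, 0.0006, -0.0008], [-0.0004, -0.259, 0.9659, -0.1357], [0.0, 0.0, 0.0, 1.0]]}
```

View pics/top0b.png

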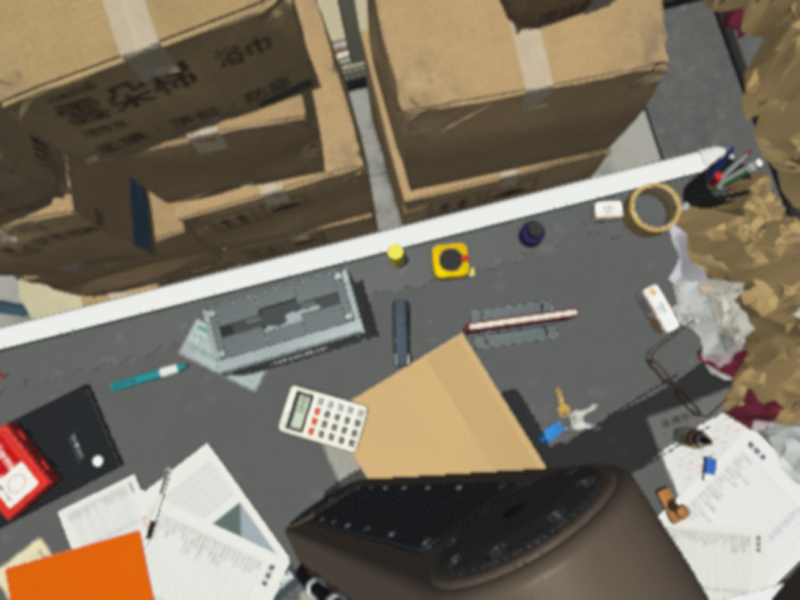

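View pics/side0.png

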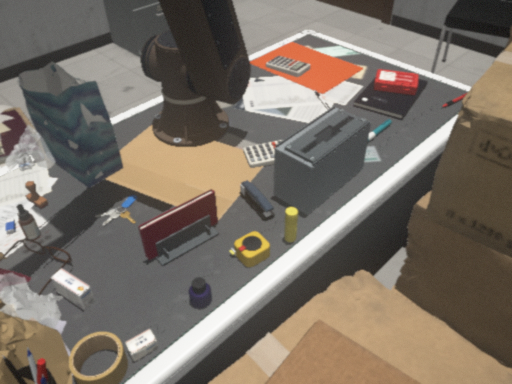

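The top view shows the box near (285,318), the wallet's upper edge running (467,328)–(577,313), and the stapler at (401,332), all in 800-wide pixels. In the side view the wallet stands upright in its stand at (180,225), with the box at (320,155).

```bash
cat > h.py <<'E'
from plant import ctrl
import cv2,numpy as np
from scipy.spatial.transform import Rotation as R
def T_tool(o):
    T=np.eye(4);T[:3,:3]=R.from_euler('xyz',o['orientation'],degrees=True).as_matrix();T[:3,3]=o['tool_pos'];return T
def cam(n,o=None):
    c=ctrl.calibration(n);K=np.array(c['K'])
    return K,(np.array(c['extrinsics']) if n!='wrist' else T_tool(o)@np.array(c['hand_eye']))
def unproj(K,E,uv,z):
    d=E[:3,:3]@np.linalg.solve(K,[uv[0],uv[1],1]);return E[:3,3]+d*(z-E[2,3])/d[2]
def proj(K,E,p):
    q=K@(E[:3,:3].T@(np.asarray(p)-E[:3,3]));return q[:2]/q[2]
E
python3 - <<'E'
from h import *
K,E=cam('top');s=1.5625
for n,uv,z in [('wA',(467,328),.104),('wB',(577,313),.104),('slA',(222,328),.156),('slB',(345,298),.156),('stapA',(401,300),.044),('stapB',(402,365),.044),('glue',(396,252),.086),('tape',(451,260),.038),('c1',(204,307),.156),('c2',(348,270),.156),('c3',(364,320),.156),('c4',(218,368),.156)]:
    print(n,unproj(K,E,np.array(uv)/s,z).round(4))
a=cv2.imread('pics/top0.png')[165:245,120:385];b=cv2.resize(a,None,fx=3,fy=3,interpolation=cv2.INTER_CUBIC)
cv2.imwrite('pics/crop.png',b)
E
```

```text
wA [ 0.4146 -0.1192  0.104 ]
wB [ 0.4415 -0.3004  0.104 ]
slA [0.4059 0.2709 0.156 ]
slB [0.4556 0.0775 0.156 ]
stapA [ 0.4681 -0.0077  0.044 ]
stapB [ 0.3538 -0.0111  0.044 ]
glue [0.5457 0.0007 0.086 ]
tape [ 0.5423 -0.0964  0.038 ]
c1 [0.4389 0.3016 0.156 ]
c2 [0.5006 0.074  0.156 ]
c3 [0.421  0.0466 0.156 ]
c4 [0.3432 0.2735 0.156 ]
```

View pics/crop.png

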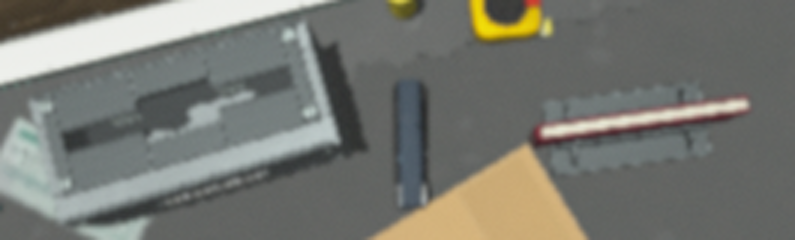

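```bash
python3 - <<'E'
from h import *
K,E=cam('side')
print('tcp',proj(K,E,[.167,-.654,.249]),proj(K,E,[.167,-.654,.4]),'base',proj(K,E,[0,0,0]))
for uv,z in [((95,180),0),((118,160),0),((70,150),0),((60,65),.2),((35,75),.2)]: print(uv,unproj(K,E,uv,z).round(3))
K,E=cam('top'); print('tcp top',proj(K,E,[.167,-.654,.249])*1.5625)
E
```

```text
tcp [-93.02465209 154.55740962] [-136.7933029    85.54396883] base [190.94190541 124.89791722]
(95, 180) [ 0.11  -0.326  0.   ]
(118, 160) [ 0.056 -0.247  0.   ]
(70, 150) [-0.062 -0.352  0.   ]
(60, 65) [-0.179 -0.298  0.2  ]
(35, 75) [-0.154 -0.369  0.2  ]
tcp top [881.93921453 510.25832335]
```

View pics/wrist0.png

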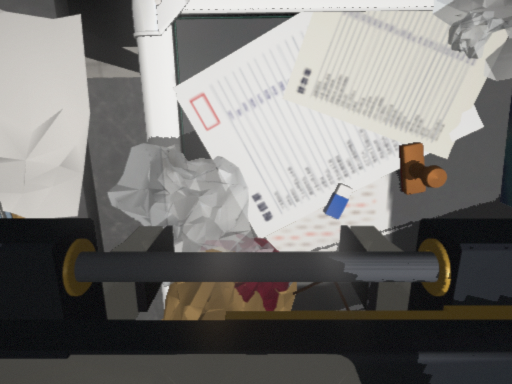

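The wrist view shows only papers, crumpled foil and the finger bar at rows 220–350, so nothing under the hand matters. I'll move above the wallet.

apply_moves(
  targets=[
    {"travel": [-20, 20, 0], "roll": 0, "jaw": 60},
    {"travel": [-38, 38, 0], "roll": 0, "jaw": 60},
    {"travel": [-38, 38, 0], "roll": 0, "jaw": 60},
    {"travel": [-38, 38, 0], "roll": 0, "jaw": 60},
    {"travel": [-38, 38, 0], "roll": 0, "jaw": 60},
    {"travel": [-38, 38, 0], "roll": 0, "jaw": 60},
    {"travel": [-38, 38, 0], "roll": 0, "jaw": 60},
    {"travel": [-38, 38, 0], "roll": 0, "jaw": 60},
    {"travel": [-38, 38, 0], "roll": 0, "jaw": 60},
    {"travel": [-38, 42, 0], "roll": 0, "jaw": 60},
  ],
)

```text
clock: 1.15
tool_pos: [0.4094, -0.2396, 0.2487]
orientation: [-180.0, 0.0, -165.7]
force: [1.0, -0.6, -0.3]
opening: 0.0595
gripper_force: 0.0
```

apply_moves(
  targets=[
    {"travel": [0, 0, 0], "roll": -8.4, "jaw": 60},
    {"travel": [0, 0, 0], "roll": -8.4, "jaw": 60},
    {"travel": [0, 0, 0], "roll": -8.4, "jaw": 60},
    {"travel": [0, 0, 0], "roll": -8.4, "jaw": 60},
    {"travel": [0, 0, 0], "roll": -8.4, "jaw": 60},
    {"travel": [0, 0, 0], "roll": -8.4, "jaw": 60},
    {"travel": [0, 0, 0], "roll": -8.4, "jaw": 60},
    {"travel": [0, 0, 0], "roll": -8.4, "jaw": 60},
    {"travel": [0, 0, 0], "roll": -8.4, "jaw": 60},
    {"travel": [0, 0, 0], "roll": -8.4, "jaw": 60},
  ],
)

```text
clock: 2.15
tool_pos: [0.4086, -0.2415, 0.2484]
orientation: [180.0, 0.0, -81.3]
force: [-0.3, -0.6, 0.5]
opening: 0.06
gripper_force: 0.0
```

```bash
python3 - <<'E'
from h import *
o=ctrl.get_obs();im=ctrl.snapshot('wrist');cv2.imwrite('pics/w1.png',im[:,:,::-1])
print(o['clock'],o['tool_pos'],o['orientation'],o['joint_pos'],o['opening'])
K,E=cam('wrist',o)
for y in(-.093,.093): 
  p=np.array([.428,-.21,.104])+y*np.array([-.148,.989,0]);print(proj(K,E,p))
np.save('o1.npy',o,allow_pickle=True)
E
```

```text
2.15 [ 0.40856909 -0.24145164  0.24839462] [ 1.79985477e+02  1.09741936e-02 -8.13437441e+01] [-6.74968748e+00  1.33332363e+00 -2.36466574e+01 -7.41453847e-03
 -6.50369352e+01  1.54090749e+01] 0.05997244695266308
[227.28799989 113.05613179]
[231.03565502 305.33563895]
```

View pics/w1.png

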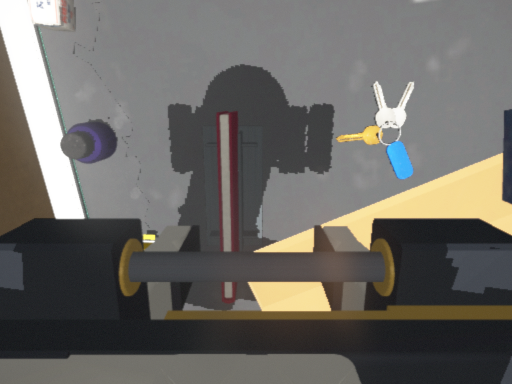

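Wrist view: the wallet's upper edge runs vertically from (228,112) to (230,301), so the hand is already aligned with it.

```bash
python3 - <<'E'
from h import *
o=np.load('o1.npy',allow_pickle=True).item();K,E=cam('wrist',o)
im=cv2.imread('pics/w1.png')
g=im.astype(int)
# cream: bright with low saturation, in columns 210-245
ctr=[]
for r in range(120,245,4):
    c=[x for x in range(212,245) if g[r,x].min()>95]
    if c: ctr.append((np.mean(c),r))
ctr=np.array(ctr);f=np.polyfit(ctr[:,1],ctr[:,0],1);print(f,len(ctr),ctr[::6].tolist())
T=np.linalg.inv(T_tool(o))
P=[unproj(K,E,(np.polyval(f,r),r),.104) for r in(112,302)]
for p in P: print(p.round(4),(T@np.r_[p,1])[:3].round(4))
d=P[1]-P[0];print(np.linalg.norm(d),np.degrees(np.arctan2(-d[0],d[1])), sum(P)/2)
E
```

```text
[2.49037757e-02 2.20858138e+02] 32 [[224.0, 120.0], [224.5, 144.0], [225.5, 168.0], [225.5, 192.0], [226.5, 216.0], [227.0, 240.0]]
[ 0.4449 -0.3024  0.104 ] [ 0.0657 -0.0268  0.1444]
[ 0.4173 -0.1214  0.104 ] [-0.1174 -0.0268  0.1444]
0.18307844805957144 8.662942017479025 [ 0.43112893 -0.21187631  0.104     ]
```

apply_moves(
  targets=[
    {"travel": [-26, -26, 0], "roll": 0, "jaw": 50},
    {"travel": [0, 0, 20], "roll": 0, "jaw": 40},
    {"travel": [0, 0, 35], "roll": 0, "jaw": 40},
    {"travel": [0, 0, 35], "roll": 0, "jaw": 40},
    {"travel": [0, 0, 30], "roll": 0, "jaw": 40},
    {"travel": [0, 0, 20], "roll": 0, "jaw": 40},
    {"travel": [0, 0, 11], "roll": 0, "jaw": 40},
    {"travel": [0, 0, 0], "roll": 0, "jaw": 40},
    {"travel": [0, 0, 0], "roll": 0, "jaw": 30},
    {"travel": [0, 0, 0], "roll": 0, "jaw": 22},
  ],
)

```text
clock: 3.2
tool_pos: [0.4316, -0.2121, 0.0987]
orientation: [-179.9, -0.0, -81.7]
force: [-0.2, -0.7, -0.3]
opening: 0.0291
gripper_force: 0.0
```

```bash
python3 - <<'E'
from h import *
o=ctrl.get_obs();im=ctrl.snapshot('wrist');cv2.imwrite('pics/w2.png',im[:,:,::-1])
print(o['clock'],o['tool_pos'],o['orientation'],o['opening'],o['force'])
E
```

```text
3.2 [ 0.4315697  -0.21214597  0.09872615] [-1.79886427e+02 -3.37566293e-02 -8.17082392e+01] 0.02913898411411029 [-0.17730214 -0.72845277 -0.27392258]
```

View pics/w2.png

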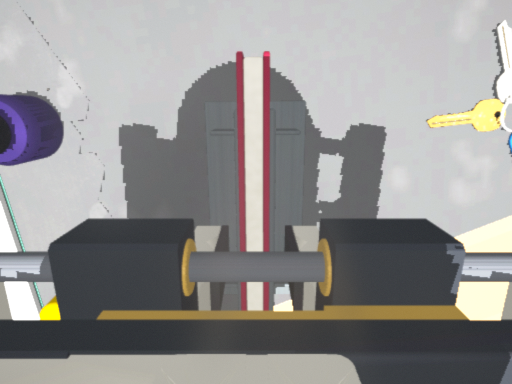

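The wallet's edge is centred between the fingers (column 254; the pads are at 215 and 293). I'll close, then lift.

apply_moves(
  targets=[
    {"travel": [0, 0, 0], "roll": 0, "jaw": 5},
    {"travel": [0, 0, 0], "roll": 0, "jaw": 5},
    {"travel": [0, 0, 0], "roll": 0, "jaw": 5},
    {"travel": [0, 0, 0], "roll": 0, "jaw": 5},
    {"travel": [0, 0, -5], "roll": 0, "jaw": 5},
    {"travel": [0, 0, -15], "roll": 0, "jaw": 5},
    {"travel": [0, 0, -20], "roll": 0, "jaw": 5},
    {"travel": [0, 0, -20], "roll": 0, "jaw": 5},
    {"travel": [0, 0, -20], "roll": 0, "jaw": 5},
    {"travel": [0, 0, -20], "roll": 0, "jaw": 5},
  ],
)

```text
clock: 4.25
tool_pos: [0.4301, -0.2119, 0.1983]
orientation: [180.0, 0.0, -81.7]
force: [0.4, 0.8, -1.7]
opening: 0.0125
gripper_force: 30.0
```

apply_moves(
  targets=[
    {"travel": [0, 0, -20], "roll": 0, "jaw": 5},
    {"travel": [0, 0, -20], "roll": 0, "jaw": 5},
    {"travel": [0, 0, -20], "roll": 0, "jaw": 5},
    {"travel": [0, 0, -20], "roll": 0, "jaw": 5},
    {"travel": [0, 0, -15], "roll": 0, "jaw": 5},
    {"travel": [0, 0, -5], "roll": 0, "jaw": 5},
    {"travel": [0, 0, 0], "roll": 0, "jaw": 5},
  ],
)

```text
clock: 4.95
tool_pos: [0.4306, -0.2119, 0.2978]
orientation: [-180.0, 0.0, -81.7]
force: [-0.2, -0.2, -1.4]
opening: 0.0126
gripper_force: 30.0
```

apply_moves(
  targets=[
    {"travel": [0, 0, 0], "roll": -6.1, "jaw": 5},
    {"travel": [-20, -3, 0], "roll": 0, "jaw": 5},
    {"travel": [-30, -4.5, 0], "roll": 0, "jaw": 5},
    {"travel": [-30, -4.5, 0], "roll": 0, "jaw": 5},
    {"travel": [-30, -4.5, 0], "roll": 0, "jaw": 5},
    {"travel": [-30, -4.5, 0], "roll": 0, "jaw": 5},
    {"travel": [-30, -4.5, 0], "roll": 0, "jaw": 5},
    {"travel": [-30, -4.5, 0], "roll": 0, "jaw": 5},
    {"travel": [-30, -4.5, 0], "roll": 0, "jaw": 5},
    {"travel": [-30, -4.5, 0], "roll": 0, "jaw": 5},
  ],
)

```text
clock: 5.95
tool_pos: [0.4028, 0.0504, 0.2964]
orientation: [179.9, -0.0, -75.6]
force: [2.1, -0.6, -1.2]
opening: 0.0129
gripper_force: 30.0
```

apply_moves(
  targets=[
    {"travel": [-30, -4.5, 0], "roll": 0, "jaw": 5},
    {"travel": [-30, -4.5, 0], "roll": 0, "jaw": 5},
    {"travel": [-30, -4.5, 0], "roll": 0, "jaw": 5},
    {"travel": [-30, -4.5, 0], "roll": 0, "jaw": 5},
    {"travel": [-30, -4.5, 0], "roll": 0, "jaw": 5},
    {"travel": [-20, -3, 0], "roll": 0, "jaw": 5},
    {"travel": [0, 0, 0], "roll": 0, "jaw": 5},
    {"travel": [0, 0, 0], "roll": 0, "jaw": 5},
  ],
)

```text
clock: 6.75
tool_pos: [0.3856, 0.2204, 0.2963]
orientation: [179.9, -0.1, -75.5]
force: [-0.3, -0.2, -2.2]
opening: 0.0131
gripper_force: 30.0
```

```bash
python3 - <<'E'
from h import *
o=ctrl.get_obs();im=ctrl.snapshot('wrist');cv2.imwrite('pics/w3.png',im[:,:,::-1]);np.save('o3.npy',o,allow_pickle=True)
print(o['clock'],o['tool_pos'],o['orientation'],o['opening'],o['force'])
E
python3 -c "
import cv2;a=cv2.imread('pics/w3.png');cv2.imwrite('pics/w3b.png',cv2.resize(a,(800,600),interpolation=cv2.INTER_CUBIC))"
```

```text
6.75 [0.38558849 0.22037392 0.29634184] [ 1.79881540e+02 -7.49400736e-02 -7.55311309e+01] 0.013109863674680368 [-0.29874309 -0.17960818 -2.24131109]
```

View pics/w3b.png

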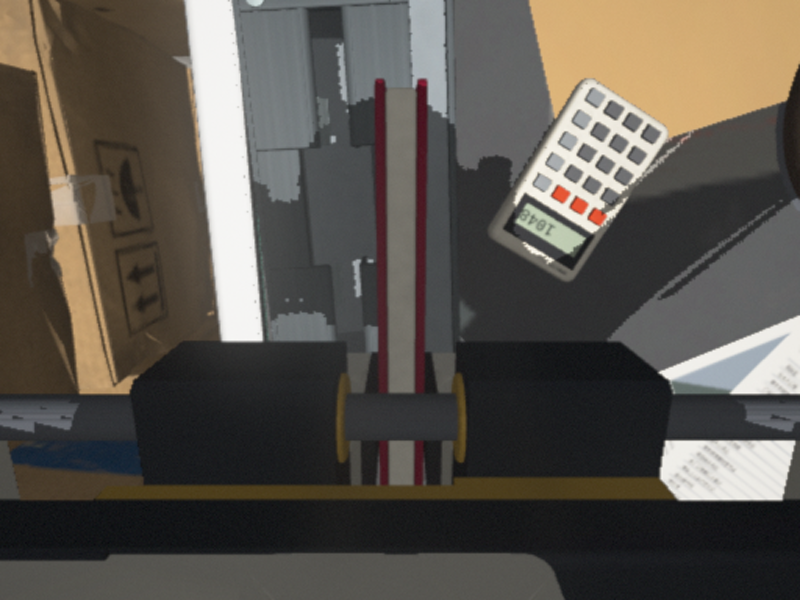

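Wrist view: slot's far end at (326,8) and near part at about (345,300); the cut-out's left edge is at column 302 between rows 148 and 265, and the wallet edge is at column 401. I'll enhance one crop to measure this.

```bash
python3 - <<'E'
from h import *
a=cv2.imread('pics/w3.png')[0:220,140:300]
g=cv2.cvtColor(a,cv2.COLOR_BGR2GRAY)
g=cv2.createCLAHE(6,(3,3)).apply(np.clip(g.astype(float)*1.8,0,255).astype(np.uint8))
b=cv2.resize(g,None,fx=2.7,fy=2.7,interpolation=cv2.INTER_CUBIC);b=cv2.cvtColor(b,cv2.COLOR_GRAY2BGR)
for r in range(0,220,20): cv2.putText(b,str(r),(0,int(r*2.7)+8),0,.35,(0,255,255));cv2.line(b,(25,int(r*2.7)),(32,int(r*2.7)),(0,255,255),1)
for c in range(160,300,20): cv2.putText(b,str(c),(int((c-140)*2.7)-8,590),0,.35,(0,255,255));cv2.line(b,(int((c-140)*2.7),570),(int((c-140)*2.7),578),(0,255,255),1)
cv2.imwrite('pics/w3c.png',b)
E
```

```text
(no output)
```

View pics/w3c.png

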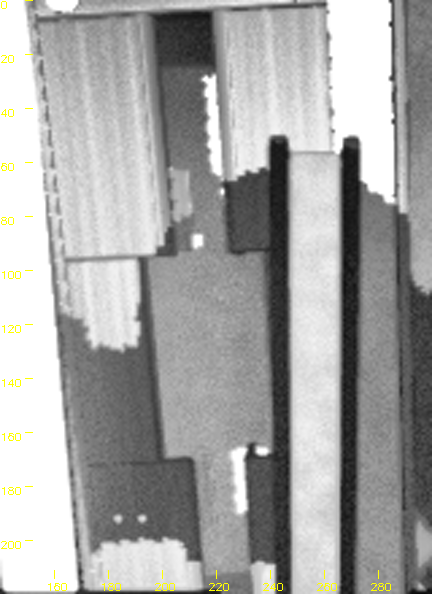

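```bash
python3 - <<'E'
from h import *
o=np.load('o3.npy',allow_pickle=True).item();K,E=cam('wrist',o)
p=lambda x,y,z=.156: unproj(K,E,(140+x/2.7,y/2.7),z)
T=np.linalg.inv(T_tool(o))
pts={'far L':(147,20),'far R':(221,20),'pre L':(170,220),'pre R':(228,235),'cut tl':(148,255),'cut tr':(264,250),'cut br':(272,455),'cut bl':(163,460),'low L':(193,470),'low R':(247,470),'low L2':(200,560),'low R2':(251,560),'plate farL':(38,15),'plate farR':(325,8),'boxR bot':(408,590)}
Q={k:p(*v) for k,v in pts.items()}
for k,q in Q.items(): print(k,q.round(4),'tool mm',((T@np.r_[q,1])[:2]*1000).round(1))
for a,b in [('cut tl','cut bl'),('cut tr','cut br'),('cut tl','cut tr'),('cut bl','cut br'),('far L','low L')]:
    d=Q[b]-Q[a];print(a,b,np.linalg.norm(d).round(4),np.degrees(np.arctan2(-d[0],d[1])).round(1))
c=sum(Q[k] for k in('cut tl','cut tr','cut br','cut bl'))/4;print('cut centre',c,(T@np.r_[c,1])[:2]*1000)
# wallet edge
for y in(160,560): print('wallet',[ (T@np.r_[p(x,y,.302),1])[1].round(4) for x in(270,288,340,358)])
E
```

```text
far L [0.4667 0.0925 0.156 ] tool mm [143.8 -46.8]
far R [0.4462 0.0872 0.156 ] tool mm [143.9 -25.7]
pre L [0.449  0.1438 0.156 ] tool mm [ 89.8 -42.6]
pre R [0.4311 0.1436 0.156 ] tool mm [ 85.5 -25.2]
cut tl [0.4534 0.1554 0.156 ] tool mm [ 79.7 -49.7]
cut tr [0.4195 0.1451 0.156 ] tool mm [ 81.2 -14.4]
cut br [0.4021 0.2059 0.156 ] tool mm [ 17.9 -12.7]
cut bl [0.4358 0.2163 0.156 ] tool mm [ 16.3 -47.9]
low L [0.4257 0.2171 0.156 ] tool mm [ 13.  -38.3]
low R [0.4088 0.2127 0.156 ] tool mm [ 13.  -20.8]
low L2 [0.4169 0.2464 0.156 ] tool mm [-17.6 -37.1]
low R2 [0.4004 0.2422 0.156 ] tool mm [-17.6 -20.1]
plate farL [0.4969 0.0991 0.156 ] tool mm [145.1 -77.8]
plate farR [0.4183 0.0768 0.156 ] tool mm [147.    3.9]
boxR bot [0.3468 0.2393 0.156 ] tool mm [-28.2  32.6]
cut tl cut bl 0.0634 16.1
cut tr cut br 0.0633 16.0
cut tl cut tr 0.0354 106.9
cut bl cut br 0.0353 107.2
far L low L 0.1311 18.2
cut centre [0.42769972 0.1806803  0.156     ] [ 48.77273569 -31.14822903]
wallet [np.float64(-0.0054), np.float64(-0.0028), np.float64(0.0044), np.float64(0.0069)]
wallet [np.float64(-0.0061), np.float64(-0.0032), np.float64(0.0049), np.float64(0.0078)]
```

Box yaw measures about 16.1°, and the cut-out measures 63 x 35 mm against the expected 64 x 38, so I'll trust it. The slot's middle is at tool (49, -31). I'll go above it.

apply_moves(
  targets=[
    {"travel": [15, -9, 0], "roll": 0, "jaw": 5},
    {"travel": [20, -12.5, 0], "roll": 0, "jaw": 5},
    {"travel": [15, -10, 0], "roll": 0, "jaw": 5},
    {"travel": [0, 0, 0], "roll": -1.6, "jaw": 5},
    {"travel": [0, 0, 10], "roll": 0, "jaw": 5},
    {"travel": [0, 0, 15], "roll": 0, "jaw": 5},
    {"travel": [0, 0, 10], "roll": 0, "jaw": 5},
    {"travel": [0, 0, 4], "roll": 0, "jaw": 5},
    {"travel": [0, 0, 0], "roll": 0, "jaw": 5},
    {"travel": [0, 0, 0], "roll": 0, "jaw": 5},
  ],
)

```text
clock: 7.8
tool_pos: [0.4292, 0.1801, 0.2589]
orientation: [-180.0, 0.0, -74.0]
force: [0.2, -0.9, -2.1]
opening: 0.0126
gripper_force: 30.0
```

```bash
python3 - <<'E'
from h import *
o=ctrl.get_obs();print(o['clock'],o['tool_pos'],o['orientation'],o['force'],o['moment'])
for n in('wrist','side'): cv2.imwrite(f'pics/{n}4.png',ctrl.snapshot(n)[:,:,::-1])
a=cv2.resize(cv2.imread('pics/wrist4.png')[0:230,110:400],None,fx=2.2,fy=2.2,interpolation=cv2.INTER_CUBIC);a=np.clip(a*1.6,0,255).astype(np.uint8)
cv2.imwrite('pics/w4.png',a)
E
```

```text
7.8 [0.42922554 0.18014778 0.25892025] [-1.79971214e+02  8.39989322e-04 -7.39662051e+01] [ 0.15199018 -0.91873928 -2.06757763] [0.07900399 0.0904379  0.0087777 ]
```

View pics/w4.png

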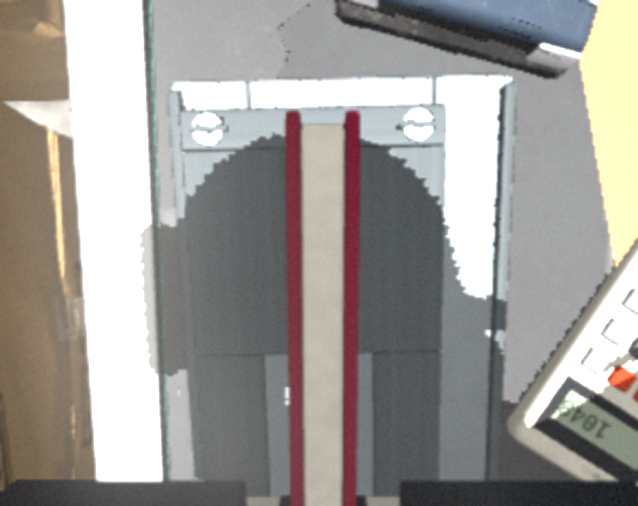

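The wallet is centred over the cut-out: its edges are at columns 267 and 371, centre 319, against the wallet at 323. That needs about 1 mm of correction to tool -y, then a slow descent.

apply_moves(
  targets=[
    {"travel": [0, -1, 0], "roll": 0, "jaw": 5},
    {"travel": [0, 0, 2], "roll": 0, "jaw": 5},
    {"travel": [0, 0, 2], "roll": 0, "jaw": 5},
    {"travel": [0, 0, 2], "roll": 0, "jaw": 5},
    {"travel": [0, 0, 2], "roll": 0, "jaw": 5},
    {"travel": [0, 0, 2], "roll": 0, "jaw": 5},
    {"travel": [0, 0, 2], "roll": 0, "jaw": 5},
    {"travel": [0, 0, 1], "roll": 0, "jaw": 5},
    {"travel": [0, 0, 0], "roll": 0, "jaw": 5},
  ],
)

```text
clock: 8.8
tool_pos: [0.4301, 0.1802, 0.2454]
orientation: [180.0, -0.0, -74.0]
force: [0.5, 1.6, -0.9]
opening: 0.0127
gripper_force: 30.0
```

apply_moves(
  targets=[
    {"travel": [0, 0, 1], "roll": 0, "jaw": 5},
    {"travel": [0, 0, 1], "roll": 0, "jaw": 5},
    {"travel": [0, 0, 1], "roll": 0, "jaw": 5},
    {"travel": [0, 0, 1], "roll": 0, "jaw": 5},
    {"travel": [0, 0, 0], "roll": 0, "jaw": 5},
  ],
)

```text
clock: 9.3
tool_pos: [0.4301, 0.1802, 0.2415]
orientation: [-180.0, 0.0, -74.0]
force: [0.4, 0.1, -2.8]
opening: 0.0127
gripper_force: 30.0
```

apply_moves(
  targets=[
    {"travel": [0, 0, 1], "roll": 0, "jaw": 5},
    {"travel": [0, 0, 1], "roll": 0, "jaw": 5},
    {"travel": [0, 0, 1], "roll": 0, "jaw": 5},
    {"travel": [0, 0, 1], "roll": 0, "jaw": 5},
    {"travel": [0, 0, 1], "roll": 0, "jaw": 5},
    {"travel": [0, 0, 1], "roll": 0, "jaw": 5},
    {"travel": [0, 0, 0], "roll": 0, "jaw": 5},
  ],
)

```text
clock: 10.0
tool_pos: [0.43, 0.1801, 0.2355]
orientation: [180.0, -0.0, -74.0]
force: [-0.8, 0.1, 1.0]
opening: 0.0126
gripper_force: 30.0
```

apply_moves(
  targets=[
    {"travel": [0, 0, 1], "roll": 0, "jaw": 5},
    {"travel": [0, 0, 1.5], "roll": 0, "jaw": 5},
    {"travel": [0, 0, 1.5], "roll": 0, "jaw": 5},
    {"travel": [0, 0, 1.5], "roll": 0, "jaw": 5},
    {"travel": [0, 0, 1.5], "roll": 0, "jaw": 5},
    {"travel": [0, 0, 0], "roll": 0, "jaw": 5},
  ],
)

```text
clock: 10.6
tool_pos: [0.4298, 0.1801, 0.2286]
orientation: [180.0, -0.0, -74.0]
force: [-3.3, -0.9, 5.0]
opening: 0.0129
gripper_force: 30.2
```

apply_moves(
  targets=[
    {"travel": [0, 0.5, 2], "roll": 0, "jaw": 5},
    {"travel": [0, 0.5, 2], "roll": 0, "jaw": 5},
    {"travel": [0, 0, 2], "roll": 0, "jaw": 5},
    {"travel": [0, 0, 2], "roll": 0, "jaw": 5},
    {"travel": [0, 0, 0], "roll": 0, "jaw": 5},
  ],
)

```text
clock: 11.1
tool_pos: [0.4292, 0.1799, 0.2206]
orientation: [-180.0, -0.0, -74.0]
force: [-2.3, 0.2, 3.3]
opening: 0.0133
gripper_force: 30.2
```

apply_moves(
  targets=[
    {"travel": [0, 0, 3], "roll": 0, "jaw": 5},
    {"travel": [0, 0, 4], "roll": 0, "jaw": 5},
    {"travel": [0, 0, 4], "roll": 0, "jaw": 5},
    {"travel": [0, 0, 4], "roll": 0, "jaw": 5},
    {"travel": [0, 0, 4], "roll": 0, "jaw": 5},
    {"travel": [0, 0, 0], "roll": 0, "jaw": 5},
  ],
)

```text
clock: 11.7
tool_pos: [0.429, 0.1798, 0.2012]
orientation: [180.0, -0.0, -74.0]
force: [-1.2, -0.5, 0.5]
opening: 0.0125
gripper_force: 30.3
```

apply_moves(
  targets=[
    {"travel": [0, 0, 4], "roll": 0, "jaw": 5},
    {"travel": [0, 0, 4], "roll": 0, "jaw": 5},
    {"travel": [0, 0, 4], "roll": 0, "jaw": 5},
    {"travel": [0, 0, 3], "roll": 0, "jaw": 5},
    {"travel": [0, 0, 2], "roll": 0, "jaw": 5},
    {"travel": [0, 0, 0], "roll": 0, "jaw": 5},
  ],
)

```text
clock: 12.3
tool_pos: [0.4291, 0.1798, 0.1845]
orientation: [180.0, -0.0, -74.0]
force: [-2.5, -0.6, 4.3]
opening: 0.0131
gripper_force: 30.2
```

Leaves are holding it, so I'll release, rise and close the fingers above the wallet.

apply_moves(
  targets=[
    {"travel": [0, 0, 0], "roll": 0, "jaw": 25},
    {"travel": [0, 0, 0], "roll": 0, "jaw": 36},
    {"travel": [0, 0, 0], "roll": 0, "jaw": 36},
    {"travel": [0, 0, -5], "roll": 0, "jaw": 36},
    {"travel": [0, 0, -15], "roll": 0, "jaw": 36},
    {"travel": [0, 0, -15], "roll": 0, "jaw": 36},
    {"travel": [0, 0, -10], "roll": 0, "jaw": 36},
    {"travel": [0, 0, 0], "roll": 0, "jaw": 36},
  ],
)

```text
clock: 13.1
tool_pos: [0.4298, 0.1805, 0.2311]
orientation: [-179.8, 0.1, -74.0]
force: [1.1, -0.7, -0.6]
opening: 0.036
gripper_force: 0.0
```

```bash
python3 - <<'E'
from h import *
o=ctrl.get_obs();print(o['clock'],o['tool_pos'],o['opening'],o['force'])
im=ctrl.snapshot('wrist');s=ctrl.snapshot('side')
a=cv2.resize(im[:,:,::-1],(400,300));b=cv2.resize(s[80:230,220:420,::-1],(400,300),interpolation=cv2.INTER_CUBIC)
cv2.imwrite('pics/w5.png',np.hstack([np.clip(a*1.5,0,255).astype(np.uint8),b]))
E
```

```text
13.1 [0.42981182 0.18048599 0.23108762] 0.036017491704710275 [ 1.08049315 -0.74950788 -0.6278395 ]
```

View pics/w5.png

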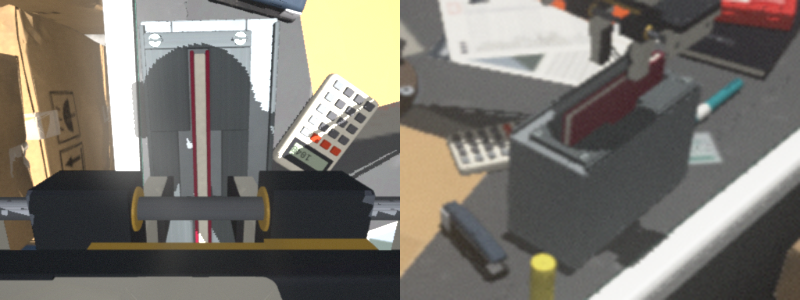

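The wallet stands upright in the slot under the open fingers: its edge is at (200,52)–(204,240) in the left half, and it's held in the box in the right half. I'll close and push.

apply_moves(
  targets=[
    {"travel": [0, 0, 0], "roll": 0, "jaw": 0},
    {"travel": [0, 0, 0], "roll": 0, "jaw": 0},
    {"travel": [0, 0, 0], "roll": 0, "jaw": 0},
    {"travel": [0, 0, 5], "roll": 0, "jaw": 0},
    {"travel": [0, 0, 5], "roll": 0, "jaw": 0},
    {"travel": [0, 0, 3], "roll": 0, "jaw": 0},
    {"travel": [0, 0, 3], "roll": 0, "jaw": 0},
    {"travel": [0, 0, 2], "roll": 0, "jaw": 0},
    {"travel": [0, 0, 2], "roll": 0, "jaw": 0},
    {"travel": [0, 0, 2], "roll": 0, "jaw": 0},
  ],
)

```text
clock: 14.2
tool_pos: [0.4296, 0.18, 0.2084]
orientation: [-179.9, -0.0, -74.0]
force: [-1.3, -1.1, 7.0]
opening: 0.0005
gripper_force: 3.6
```

Contact: 7 N, pushing against the leaves. I'll keep going gently.

apply_moves(
  targets=[
    {"travel": [0, 0, 2], "roll": 0, "jaw": 0},
    {"travel": [0, 0, 3], "roll": 0, "jaw": 0},
    {"travel": [0, 0, 3], "roll": 0, "jaw": 0},
    {"travel": [0, 0, 3], "roll": 0, "jaw": 0},
    {"travel": [0, 0, 3], "roll": 0, "jaw": 0},
    {"travel": [0, 0, 3], "roll": 0, "jaw": 0},
    {"travel": [0, 0, 3], "roll": 0, "jaw": 0},
  ],
)

```text
clock: 14.9
tool_pos: [0.4293, 0.18, 0.1881]
orientation: [-180.0, -0.0, -74.0]
force: [-1.9, -0.2, 6.9]
opening: 0.0006
gripper_force: 3.2
```

apply_moves(
  targets=[
    {"travel": [0, 0, 3], "roll": 0, "jaw": 0},
    {"travel": [0, 0, 3], "roll": 0, "jaw": 0},
    {"travel": [0, 0, 3], "roll": 0, "jaw": 0},
  ],
)

```text
clock: 15.2
tool_pos: [0.4291, 0.1799, 0.1789]
orientation: [-180.0, -0.0, -74.0]
force: [-3.6, -0.8, 5.9]
opening: 0.0005
gripper_force: 3.0
```

apply_moves(
  targets=[
    {"travel": [0, 0, 2], "roll": 0, "jaw": 0},
    {"travel": [0, 0, 2], "roll": 0, "jaw": 0},
    {"travel": [0, 0, 2], "roll": 0, "jaw": 0},
    {"travel": [0, 0, 0], "roll": 0, "jaw": 0},
  ],
)

```text
clock: 15.6
tool_pos: [0.429, 0.1798, 0.1726]
orientation: [180.0, -0.0, -74.0]
force: [-0.2, -0.6, 2.0]
opening: 0.0005
gripper_force: 1.1
```

apply_moves(
  targets=[
    {"travel": [0, 0, 2], "roll": 0, "jaw": 0},
    {"travel": [0, 0, 2], "roll": 0, "jaw": 0},
    {"travel": [0, 0, 2], "roll": 0, "jaw": 0},
    {"travel": [0, 0, 0], "roll": 0, "jaw": 0},
  ],
)

```text
clock: 16.0
tool_pos: [0.429, 0.1798, 0.1665]
orientation: [180.0, -0.0, -74.0]
force: [-1.1, -1.2, 1.8]
opening: 0.0002
gripper_force: 1.1
```

apply_moves(
  targets=[
    {"travel": [0, 0, 2], "roll": 0, "jaw": 0},
    {"travel": [0, 0, 2], "roll": 0, "jaw": 0},
    {"travel": [0, 0, 2], "roll": 0, "jaw": 0},
    {"travel": [0, 0, 2], "roll": 0, "jaw": 0},
    {"travel": [0, 0, 0], "roll": 0, "jaw": 0},
  ],
)

```text
clock: 16.5
tool_pos: [0.4291, 0.1799, 0.1583]
orientation: [180.0, 0.0, -74.0]
force: [1.6, 0.3, -0.5]
opening: 0.0002
gripper_force: 0.0
```

apply_moves(
  targets=[
    {"travel": [0, 0, 2], "roll": 0, "jaw": 0},
    {"travel": [0, 0, 2], "roll": 0, "jaw": 0},
    {"travel": [0, 0, 2], "roll": 0, "jaw": 0},
    {"travel": [0, 0, 2], "roll": 0, "jaw": 0},
    {"travel": [0, 0, 2], "roll": 0, "jaw": 0},
    {"travel": [0, 0, 0], "roll": 0, "jaw": 0},
  ],
)

```text
clock: 17.1
tool_pos: [0.4294, 0.1801, 0.1485]
orientation: [-180.0, 0.0, -74.0]
force: [1.3, 0.3, 0.3]
opening: 0.0001
gripper_force: 0.7
```

apply_moves(
  targets=[
    {"travel": [0, 0, 2], "roll": 0, "jaw": 0},
    {"travel": [0, 0, 2], "roll": 0, "jaw": 0},
    {"travel": [0, 0, 0], "roll": 0, "jaw": 0},
  ],
)

```text
clock: 17.4
tool_pos: [0.4299, 0.1805, 0.1449]
orientation: [-179.9, 0.0, -74.0]
force: [4.0, 2.2, 0.8]
opening: 0.0005
gripper_force: 2.2
```

apply_moves(
  targets=[
    {"travel": [0, 0, -5], "roll": 0, "jaw": 0},
    {"travel": [0, 0, -10], "roll": 0, "jaw": 0},
    {"travel": [0, 0, -15], "roll": 0, "jaw": 0},
    {"travel": [0, 0, -20], "roll": 0, "jaw": 0},
    {"travel": [0, 0, -25], "roll": 0, "jaw": 0},
    {"travel": [0, 0, -25], "roll": 0, "jaw": 0},
    {"travel": [-30, 0, -20], "roll": 0, "jaw": 0},
    {"travel": [-30, 0, -10], "roll": 0, "jaw": 0},
    {"travel": [-15, 0, 0], "roll": 0, "jaw": 0},
    {"travel": [0, 0, 0], "roll": 0, "jaw": 0},
  ],
)

```text
clock: 18.4
tool_pos: [0.4075, 0.2529, 0.2744]
orientation: [179.9, -0.0, -73.9]
force: [0.3, -0.3, 0.3]
opening: 0.0004
gripper_force: 0.0
```

```bash
python3 - <<'E'
from h import *
o=ctrl.get_obs();print(o['clock'],o['tool_pos'],o['force'])
K,E=cam('wrist',o);im=ctrl.snapshot('wrist');cv2.imwrite('pics/w6.png',im[:,:,::-1])
g=im.astype(int);red=(g[...,0]>1.8*g[...,1]+10)&(g[...,0]>1.8*g[...,2]+10)
c=np.array([.4287,.1805,0]);ex=np.array([np.cos(np.radians(16.1)),np.sin(np.radians(16.1)),0]);ey=np.array([-ex[1],ex[0],0])
poly=np.array([proj(K,E,c+[0,0,.156]+a*ex+b*ey) for a,b in[(-.03,-.1),(.03,-.1),(.03,.1),(-.03,.1)]]).astype(np.int32)
m=np.zeros(red.shape,np.uint8);cv2.fillPoly(m,[poly],1);print(poly.tolist())
r,cc=np.where(red&(m>0));print('red in slot',len(r),[(r.min(),r.max(),cc.min(),cc.max()) if len(r) else 0])
s=ctrl.snapshot('side');g=s.astype(int);red=(g[...,0]>1.6*g[...,1]+10)&(g[...,0]>1.6*g[...,2]+10)
print('side red around box',red[85:210,270:370].sum())
# bystanders: compare top image outside arm
t0=cv2.imread('pics/top0.png').astype(int);t=ctrl.snapshot('top')[:,:,::-1].astype(int)
for n,(x,y,w) in{'stapler':(257,212,22),'glue':(253,161,9),'tape':(289,166,16)}.items():
    print(n,np.abs(t-t0)[y-w:y+w,x-w:x+w].mean().round(1))
for y in range(0,1):pass
K,E=cam('wrist',o)
for nm,p in{'centre floor':c+[0,0,.03]}.items(): print(nm,proj(K,E,p))
E
```

```text
18.4 [0.40747181 0.25286307 0.27440607] [ 0.26120291 -0.26331354  0.2680388 ]
[[298, -53], [210, -54], [218, 223], [290, 223]]
red in slot 1129 [(np.int64(12), np.int64(181), np.int64(252), np.int64(277))]
side red around box 146
stapler 1.1
glue 1.0
tape 1.1
centre floor [254.99059998 101.62111045]
```

```bash
python3 - <<'E'
from h import *
im=cv2.imread('pics/w6.png').astype(int)[...,::-1]
o=ctrl.get_obs();K,E=cam('wrist',o)
red=(im[...,0]>1.8*im[...,1]+10)&(im[...,0]>1.8*im[...,2]+10)
for r in range(10,190,14):
    print(r,np.where(red[r,215:300])[0]+215, [im[r,c].tolist() for c in range(240,284,6)] if r in(66,94,122) else '')
s=cv2.imread('pics/side0.png').astype(int)[...,::-1]
f=lambda g:((g[...,0]>1.6*g[...,1]+10)&(g[...,0]>1.6*g[...,2]+10))[85:210,270:370]
print('start side red',f(s).sum())
s=ctrl.snapshot('side').astype(int);r,c=np.where(f(s));print(r.min()+85,r.max()+85,c.min()+270,c.max()+270)
E
```

```text
10 [] 
24 [253 254 255 256 257 258 259 260 261] 
38 [253 254 255 256 257 258 259 260 261] 
52 [253 254 255 256 257 258 259 260 261] 
66 [257 259 262 265 266 267 268 269 270 271 273 275 276] [[74, 79, 79], [73, 75, 78], [69, 55, 61], [60, 19, 30], [60, 19, 28], [70, 19, 31], [59, 13, 23], [118, 125, 126]]
80 [259 262 263 265 266 269 270 271 273 274 275 276] 
94 [261 271 273 274] [[72, 74, 76], [74, 76, 79], [69, 66, 69], [61, 21, 29], [60, 19, 30], [60, 19, 29], [61, 18, 29], [48, 50, 53]]
108 [257 258 265 269 273 274 277] 
122 [262 266 271 275] [[72, 74, 77], [73, 76, 78], [68, 73, 75], [62, 23, 31], [63, 24, 31], [61, 20, 29], [62, 21, 30], [52, 54, 54]]
136 [263 264 269 271 273] 
150 [] 
164 [] 
178 [] 
start side red 146
85 145 273 335
```

```bash
python3 -c "
from plant import ctrl
print(ctrl.close_job())"
```

```text
the job is handed in; nothing more can be done
None
```

The wallet went upright through the slot and past the springs and appears to have dropped inside the box. I judged this from zero push force 33 mm below the rim and its red face leaning under the plate in the last wrist image. The forces I read stayed at about 7 N or less, the stapler, glue stick and tape measure are unmoved, and the job was handed in at about 18.5 s.

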